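# Clamp a sample bottle in the bench shaker

### The arm

A 6-joint arm with a two-finger parallel gripper is mounted at the origin on the work surface. World frame = base frame: x ahead of the robot, y to its left, z up, the work surface at z = 0. Lengths are in m, angles in rad, forces in N, time in s.
With the tool pointing down it reaches from about 0.25 to 0.725 m from the base axis. Payload 4 kg.
Tool frame: the origin (TCP) lies midway between the tips of the shut fingers; the grasp point (between the pads) lies 19 mm behind it; z points along the fingers, y is the direction in which the jaws open and shut (so a half turn about z gives the same grasp; the last joint's range is limited). The gripper opens to 85 mm and grips with 20 to 120 N. Pads are 22 mm wide; open, the fingers measure 114 mm over their backs; the gripper's body (76 mm by 85 mm) begins 54 mm behind the grasp point. The pads swing forward as they close: fully open they stand 13 mm farther back than shut.
Start: joints at [-1.219, 0.241, 0.005, 1.335, 0, 1.571], TCP at [0.172, -0.469, 0.231] pointing down, gripper open.
Joint ranges: [-2.72, 2.72], [-1.05, 1.87], [-1.09, 1.28], [-1.99, 2.15], [-1.42, 1.44], [-3.14, 3.14]. Speed limits (rad/s): [2.79, 2.79, 3.14, 3.14, 3.14, 3.14].

### API

Orientations are given as a unit quaternion [w, x, y, z].
In Python, from workcell import bot, get_image gives the robot as it stands.
- The arm moves only by the shell command python3 -m pendant 'ROWS' [OPENING] [FORCE]. ROWS is JSON, a list of rows, each a list of 6 numbers: the shift along the tool's x, y, z in m, then the turn, a rotation vector about the tool's x, y, z in degrees. A call has 1 to 20 rows; each row is the pose to reach, as a shift and turn from the pose measured when the call began, along the tool's axes at that moment; what a row does not reach only later rows make up. A row lasts 1/10 s, in which the tool goes at most 50 mm and 8.59 degrees, less where a joint would pass 70% of its speed; a pose out of reach is approached as far as the arm can. A call with a gripper value outside its range is refused whole. OPENING is the opening in per cent of the stroke, from 0 (shut) to 100 (fully open), set as the call begins (- or left out, the last holds). The fingers move at their own pace and stop on an object; FORCE is the grip in N (left out, the last holds). Time passes only in rows, so rows that repeat a pose let the fingers close. It gives the time, the measured TCP pose, the force and the opening at its end, in the units of the state.
- bot.get_state(): the state, without advancing time (a new reading comes with each control period).
- get_image(name): name is "scene" or "top" or "wrist"; returns a dict with "img" (400x640x3 uint8, blue, green, red), "range_z" (400x640 float32, m along the optical axis (not along the pixel's ray), 0 where there is no reading), "camera_matrix" (3x3 intrinsics, pixels), "eye" and "attitude" of the camera in the world. Camera axes: x right, y up, looking along -z (the intrinsics and any distortion apply to the point x, -y, -z); pixel columns grow to the right and rows downward; lengths in m; the calibration is good to about 2 mm. A picture is of the moment at which its call begins.
- bot.close_job(): hands the job in, once; it reports no verdict.
The state is a dict: "t": time; "q": joint angles; "joint_vel": joint speeds; "joint_torque": joint torques, N m; "tool_pos": TCP position; "tool_rot": TCP orientation; "force": force on the tool from outside, world axes, zero at the start; "moment": the same for the moment, N m; "finger_gap": finger opening in m.
Only numpy, scipy, OpenCV 4.12 (cv2) and the standard library are available. Lean on these libraries where they do the work, as an engineer would, in place of code of your own. Each camera call takes 0.05 s, during which the arm holds its last target.

### The job

Stand the taller amber sample bottle upright in the pocket of the bench shaker and let go of it; then reach through the round hole in the guard plate and turn the sunken knob clockwise until the jaw holds the bottle against its stop with about 12 N: firm, but never hard enough to crack it. Do not force anything against the guard plate, and leave the other glassware standing where it is.

Things in the scene. Friction and masses are not known exactly. Their poses are not given: they have to be found in the camera images.
- shaker: Bench shaker, fixed to the bench; origin on the bench. Grey base plate 140 mm (its x) by 255 mm (its y, -155 to +100 mm), 12 mm thick. On its -y part a white housing 140 x 140 mm, 55 mm high, with a guard plate over it on corner posts; on its +y part the bottle pocket. A jaw pad comes out of the housing and closes along +y. How far open it starts varies by 4 mm either way, unknown.
- seat (a point): Point of the pocket floor (12 mm above the bench) under the axis of a bottle that is centred and touches the stop; axes as the shaker's. Pocket: jaw pad on its -y side, stop on its +y side, both 26 mm wide and reaching 43 mm above the floor; the open jaw leaves the bottle at least 8 mm of play along y, so stand it about 4 mm short of this point. 13 mm high lips at x = -21 and +21 mm.
- stop: Fixed rubber-faced stop of the pocket that the bottle is pressed against; origin on the pocket floor in the middle of its face, which looks to the shaker's -y. Fingers that grip the bottle across the shaker's x pass beside pad and stop with nothing else beside them down to the lips.
- guard: Aluminium guard plate over the knob, 140 x 140 mm, 5 mm thick, origin at the centre of its underside, top 100 mm above the bench, with a round hole of 84 mm diameter centred on the knob's axis. It should only be brushed lightly.
- knob_top (a point): Centre of the top of the black bar-shaped knob, on its upright axis, 85 mm above the bench, 15 mm below the top of the guard plate. The bar is 44 mm long (along this point's x, which turns with the knob), 14 mm thick (along y) and 24 mm high; under it a hub disc of 48 mm diameter, its top 61 mm above the bench.
- knob (a joint): Turn of the knob (rad, 0 to 1.95), growing clockwise from above; starts at 0 to 0.2. Friction 0.3 N m, which holds it when let go (felt less at rest: compare equal small steps). 1 rad moves the jaw 15 mm. Pad spring 3.5 N/mm: once the bottle meets the stop, 0.1 rad adds about 5 N, and each N adds 0.015 N m of moment (12 N: 0.18). The first 0.5 rad turn free of load; the job takes 0.75 to 1.5 rad.
- tall_bottle_mid (a point): Centre, half-way up, of the taller amber glass sample bottle with a black cap: 30 mm diameter, 90 mm high, about 90 g, standing loose on the bench; the cap is the top 16 mm, 27 mm across. Its z axis is the bottle's axis.
- short_bottle_mid (a point): Centre of a shorter bottle of the same make (30 mm diameter, 62 mm high), not to be moved. The two may stand in either place.
- beaker_a_mid (a point): Centre of a glass beaker, 66 mm across, 85 mm high, not to be moved.
- beaker_b_mid (a point): Centre of a glass beaker, 60 mm across, 70 mm high, not to be moved.
- jar_mid (a point): Centre of a glass jar with white lid, 76 mm across, 95 mm high, not to be moved.
- flask_mid (a point): Centre of a conical flask, 84 mm across its foot, 120 mm high, not to be moved.
Things that resemble listed ones, but are neither listed nor needed, are in the scene too. Leave any green, grey or purple look-alike of the part that bears tall_bottle_mid alone.

How it is judged:
On the way:
1. the tall bottle stands upright on the pocket floor between pad and stop, let go (x of tall_bottle_mid in the frame of seat between -0.0085 and 0.0085 m and z of tall_bottle_mid in the frame of seat between 0.042 and 0.048 m and angle between tall_bottle_mid's own z axis and vertical below 0.08 rad and y of tall_bottle_mid in the frame of seat between -0.02 and 0.003 m and contact force between the fingers and anything else below 0.3 N), for 0.2 s.
At the end, for the whole second after the job is handed in: The tall bottle stands upright (within 0.08 rad) on the pocket floor (within 3 mm), within 3 mm of the stop and 8.5 mm of the pocket's middle line, clamped against the stop with 7 to 17 N, and the robot has let go of everything (x of tall_bottle_mid in the frame of seat between -0.0085 and 0.0085 m and z of tall_bottle_mid in the frame of seat between 0.042 and 0.048 m and angle between tall_bottle_mid's own z axis and vertical below 0.08 rad and y of tall_bottle_mid in the frame of seat between -0.003 and 0.003 m and contact force between stop and anything else between 7 and 17 N and contact force between each of the arm, the fingers and anything else below 0.3 N); the robot touches nothing.
It fails at once if the bottle is pressed against the stop with more than 25 N (contact force between stop and anything else above 25 N).
It fails at once if the guard plate is pushed with more than 15 N (contact force between guard and anything else above 15 N).
It fails at once if other glassware is knocked over or moved more than 30 mm (distance of any of short_bottle_mid, beaker_a_mid, beaker_b_mid, jar_mid, flask_mid from where it was at the start of the episode above 0.03 m or angle between any of short_bottle_mid, beaker_a_mid, beaker_b_mid, jar_mid, flask_mid's own z axis and vertical above 0.4 rad).
It also fails if it takes over 72 s, if anything falls off the work surface, if the arm or the gripper's body presses on something with over 40 N, if the wrist force passes 120 N, or if a joint passes its speed limit or range.

## Working session

There is one attempt and no reset: what is moved stays moved. The work goes in short steps, Python scripts to look and compute and a shell command to move; the robot and the scene stay as the last step left them, time stands still between calls to the robot, and variables do not carry over. Pictures are saved under pics/ and viewed, and the job is handed in when it is done.

```bash
ls; mkdir -p pics; python3 - <<'E'
from workcell import bot,get_image
import cv2,numpy as np
for n in ["scene","top","wrist"]:
    d=get_image(n); cv2.imwrite(f"pics/{n}0.png",d["img"]); print(n,d["camera_matrix"],d["eye"],d["attitude"],(d["range_z"]>0).mean(),[k for k in d])
s=bot.get_state();print(s)
E
```

```text
pics
scene [[460.93271775   0.         319.27351378]
 [  0.         460.93271775 198.85030302]
 [  0.           0.           1.        ]] [ 1.01090825 -0.65922455  0.90894164] [0.88711498 0.36517968 0.10526051 0.26189891] 0.99620703125 ['img', 'range_z', 'camera_matrix', 'eye', 'attitude']
top [[361.8763555    0.         318.76321381]
 [  0.         361.8763555  202.47327208]
 [  0.           0.           1.        ]] [0.37034527 0.0530677  0.90079291] [ 0.73537626  0.08044243 -0.07228194 -0.66897391] 0.99584375 ['img', 'range_z', 'camera_matrix', 'eye', 'attitude']
wrist [[304.20148838   0.         317.01953614]
 [  0.         304.20148838 194.14591555]
 [  0.           0.           1.        ]] [ 0.24499442 -0.44194139  0.37326675] [ 0.80995496 -0.12611285  0.08867089 -0.56586747] 0.9960546875 ['img', 'range_z', 'camera_matrix', 'eye', 'attitude']
{'t': 0.15, 'q': array([-1.21904322e+00,  2.41306848e-01,  4.05060368e-03,  1.33518300e+00,
       -5.06446763e-05,  1.57083540e+00]), 'joint_vel': array([-1.73365688e-03, -3.48095559e-03,  5.76229227e-03, -2.55976341e-05,
        5.93612637e-04, -6.81544673e-04]), 'joint_torque': array([-5.60149601e-04, -3.72634470e+01,  2.52638948e+01,  1.23603814e-02,
       -1.02080073e-04,  1.60576938e-06]), 'tool_pos': array([ 0.17209749, -0.46895405,  0.23059048]), 'tool_rot': array([-8.04352327e-04,  9.84576627e-01,  1.74951963e-01, -1.68679017e-04]), 'force': array([ 0.22714677, -0.17090991, -0.23657777]), 'moment': array([-0.00256169, -0.02331584, -0.00416198]), 'finger_gap': 0.0857741644254962}
```

View pics/scene0.png

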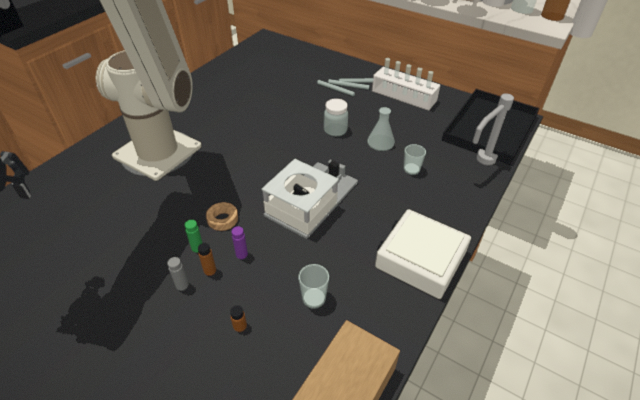

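View pics/top0.png

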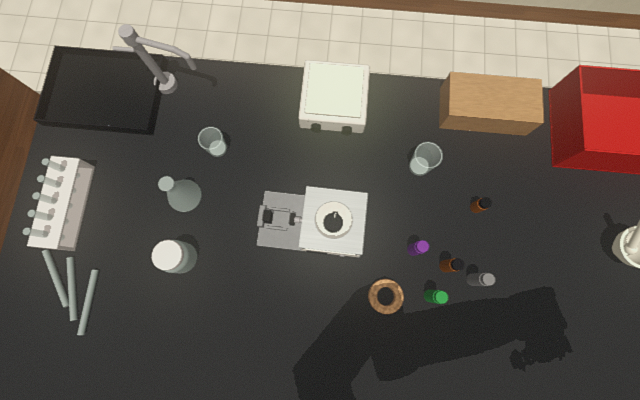

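View pics/wrist0.png

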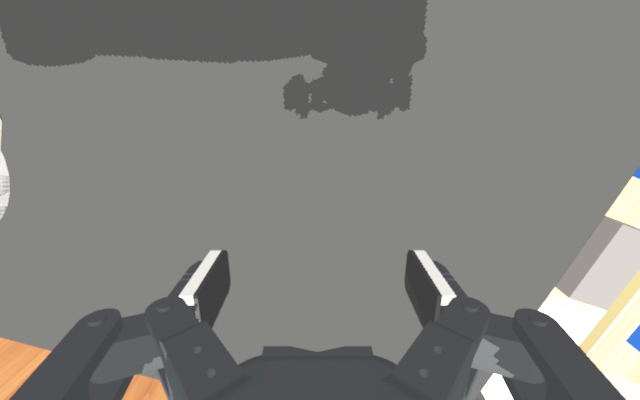

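```bash
cat > h.py <<'E'
from workcell import bot,get_image
import cv2,numpy as np
from scipy.spatial.transform import Rotation as R
def rot(q): return R.from_quat([q[1],q[2],q[3],q[0]]).as_matrix()
def ray(d,u,v):
    K=d["camera_matrix"]; p=np.stack([(np.asarray(u,float)-K[0,2])/K[0,0],-(np.asarray(v,float)-K[1,2])/K[1,1],-np.ones(np.shape(u))],-1)
    return p@rot(d["attitude"]).T
def onz(d,u,v,z):
    r=ray(d,u,v); e=np.asarray(d["eye"]); return e+r*((z-e[2])/r[...,2])[...,None]
def cloud(d):
    v,u=np.mgrid[:400,:640]; return np.asarray(d["eye"])+ray(d,u,v)*d["range_z"][...,None]
def proj(d,P):
    p=(np.asarray(P)-d["eye"])@rot(d["attitude"]); K=d["camera_matrix"]
    return np.stack([K[0,0]*p[...,0]/-p[...,2]+K[0,2],K[1,1]*-p[...,1]/-p[...,2]+K[1,2]],-1)
def tri(d1,p1,d2,p2):
    a,b=ray(d1,*p1),ray(d2,*p2);a/=np.linalg.norm(a);b/=np.linalg.norm(b)
    A=sum(np.eye(3)-np.outer(x,x) for x in(a,b)); y=(np.eye(3)-np.outer(a,a))@d1["eye"]+(np.eye(3)-np.outer(b,b))@d2["eye"]
    P=np.linalg.solve(A,y); return P,np.linalg.norm(np.cross(P-d1["eye"],a)),np.linalg.norm(np.cross(P-d2["eye"],b))
E
python3 - <<'E'
from h import *
for n in ["top","scene"]:
    d=get_image(n);c=cloud(d);np.savez("/tmp/"+n,**d)
    pts={"top":[(452,265),(455,265),(483,280),(420,247),(437,297),(481,205),(345,197),(362,248),(310,192),(267,216),(337,222),(386,297),(427,157),(212,142),(168,255),(630,245),(334,97)],"scene":[(205,248),(207,265),(240,232),(193,225),(176,262),(237,313),(300,165),(334,168),(297,188)]}[n]
    for u,v in pts: print(n,u,v,c[v,u].round(3))
    cv2.imwrite(f"pics/{n}_z.png",cv2.resize(d["img"][170:320,230:510] if n=="top" else d["img"][140:350,140:380],None,fx=2.8,fy=2.8,interpolation=cv2.INTER_CUBIC))
E
```

```text
top 452 265 [ 0.435 -0.236  0.088]
top 455 265 [ 0.436 -0.242  0.09 ]
top 483 280 [ 0.409 -0.303  0.09 ]
top 420 247 [ 0.468 -0.164  0.09 ]
top 437 297 [ 0.363 -0.204  0.091]
top 481 205 [ 0.585 -0.313  0.059]
top 345 197 [0.564 0.013 0.101]
top 362 248 [ 0.463 -0.045  0.002]
top 310 192 [0.568 0.093 0.101]
top 267 216 [0.511 0.191 0.055]
top 337 222 [0.511 0.025 0.062]
top 386 297 [ 0.351 -0.11   0.004]
top 427 157 [ 0.707 -0.191  0.024]
top 212 142 [0.703 0.369 0.003]
top 168 255 [0.397 0.391 0.095]
top 630 245 [ 0.524 -0.667  0.047]
top 334 97 [0.827 0.059 0.068]
scene 205 248 [ 0.446 -0.25   0.093]
scene 207 265 [ 0.449 -0.259  0.042]
scene 240 232 [ 0.48  -0.169  0.091]
scene 193 225 [ 0.371 -0.211  0.088]
scene 176 262 [ 0.418 -0.312  0.09 ]
scene 237 313 [ 0.598 -0.326  0.061]
scene 300 165 [0.469 0.094 0.099]
scene 334 168 [0.52  0.187 0.044]
scene 297 188 [0.503 0.03  0.085]
```

```bash
sleep 1; ls pics
```

```text
scene0.png
scene_z.png
top0.png
top_z.png
wrist0.png
```

View pics/top_z.png

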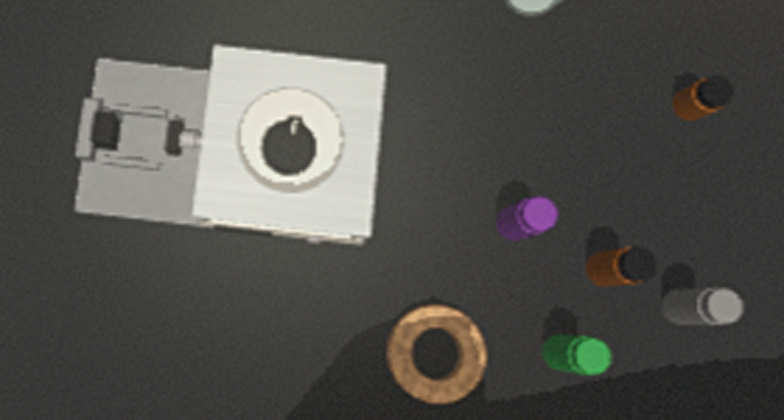

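View pics/scene_z.png

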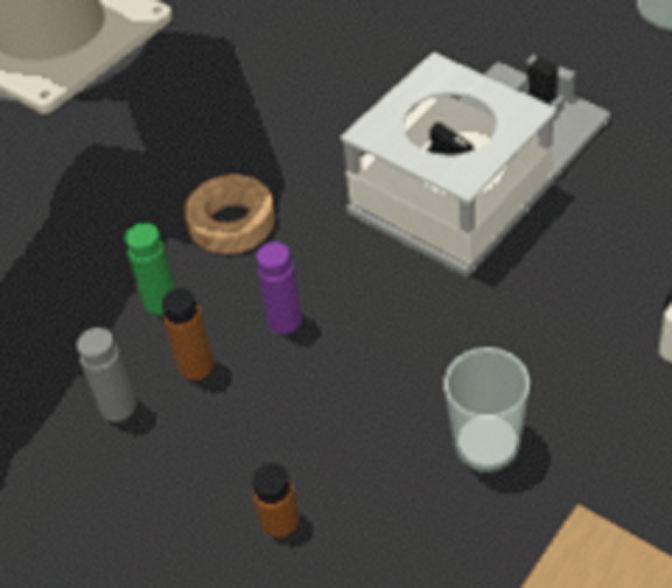

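```bash
python3 - <<'E'
from h import *
for n in ["top","scene"]:
    d=dict(np.load(f"/tmp/{n}.npz"));c=cloud(d)
    for nm,(x,y,zt) in dict(tall=(.438,-.24,.09),grey=(.41,-.305,.09),purple=(.472,-.164,.09),green=(.366,-.205,.09),short=(.59,-.316,.062)).items():
        m=(np.hypot(c[...,0]-x,c[...,1]-y)<.03)&(abs(c[...,2]-zt)<.005)
        p=c[m]; 
        v,u=np.nonzero(m); ctr,rad=cv2.minEnclosingCircle(np.stack([p[:,0],p[:,1]],1).astype(np.float32))
        print(n,nm,m.sum(),p.mean(0).round(4),np.round(ctr,4),round(rad,4),"px",u.mean().round(1),v.mean().round(1))
E
```

```text
top tall 122 [ 0.438  -0.247   0.0907] [ 0.4384 -0.2477] 0.0136 px 457.4 264.1
top grey 132 [ 0.4121 -0.3134  0.0907] [ 0.4127 -0.3143] 0.0139 px 487.7 278.9
top purple 119 [ 0.4705 -0.1676  0.0906] [ 0.4708 -0.1683] 0.0135 px 421.9 246.0
top green 133 [ 0.3644 -0.212   0.0907] [ 0.3644 -0.2127] 0.0136 px 440.8 296.8
top short 109 [ 0.5921 -0.321   0.0628] [ 0.5931 -0.3221] 0.0138 px 485.2 202.0
scene tall 100 [ 0.4399 -0.2487  0.0904] [ 0.44   -0.2474] 0.0142 px 203.6 247.2
scene grey 114 [ 0.4141 -0.3151  0.0903] [ 0.4117 -0.3154] 0.0158 px 173.9 262.2
scene purple 94 [ 0.4724 -0.1694  0.0907] [ 0.4724 -0.1674] 0.0145 px 237.4 230.8
scene green 92 [ 0.366  -0.2135  0.0902] [ 0.3654 -0.2121] 0.0143 px 190.5 224.2
scene short 129 [ 0.5938 -0.3229  0.0625] [ 0.5928 -0.322 ] 0.0141 px 236.4 310.8
```

```bash
python3 - <<'E'
from h import *
for n in ["top","scene"]:
    d=dict(np.load(f"/tmp/{n}.npz"));c=cloud(d)
    m=(abs(c[...,0]-.51)<.13)&(abs(c[...,1]-.07)<.2)&(abs(c[...,2]-.1)<.006)
    p=c[m];
    r=cv2.minAreaRect(p[:,:2].astype(np.float32)); print(n,"guard",p[:,2].mean().round(4),r, cv2.boxPoints(r).round(4).tolist())
    # hole
    m8=m.astype(np.uint8); cs,h=cv2.findContours(m8,cv2.RETR_CCOMP,cv2.CHAIN_APPROX_NONE)
    for k,q in enumerate(cs):
        if h[0][k][3]>=0 and len(q)>40:
            q=q[:,0]; w=onz(d,q[:,0],q[:,1],.1); (e,ax,an)=cv2.fitEllipse(w[:,:2].astype(np.float32)); print("hole",np.round(e,4),np.round(ax,4))
    # pocket
    if n=="top":
        th=np.deg2rad(r[2])
        for zl,zh in [(.008,.016),(.021,.03),(.045,.06)]:
            mm=(c[...,1]>.10)&(c[...,1]<.24)&(abs(c[...,0]-.51)<.1)&(c[...,2]>zl)&(c[...,2]<zh); print(zl,mm.sum(),c[mm].mean(0).round(4),c[mm].min(0).round(4),c[mm].max(0).round(4))
    # knob
    mm=(np.hypot(c[...,0]-.51,c[...,1]-.03)<.04)&(abs(c[...,2]-.085)<.006);p=c[mm]
    if len(p)>10:
        r=cv2.minAreaRect(p[:,:2].astype(np.float32));print("knob",len(p),p.mean(0).round(4),r)
# zoom the shaker
d=dict(np.load("/tmp/top.npz"));c=cloud(d)
cv2.imwrite("pics/shk.png",cv2.resize(d["img"][180:262,250:375],None,fx=6.4,fy=6.4,interpolation=cv2.INTER_CUBIC))
z=np.clip(c[180:262,250:375,2]*2500,0,255).astype(np.uint8);cv2.imwrite("pics/shkz.png",cv2.resize(cv2.applyColorMap(z,cv2.COLORMAP_JET),None,fx=6.4,fy=6.4,interpolation=cv2.INTER_NEAREST))
E
```

```text
top guard 0.1008 ((0.5105355978012085, 0.03519073501229286), (0.1400720477104187, 0.14093439280986786), 88.7312240600586) [[0.43849998712539673, -0.0333000011742115], [0.5794000029563904, -0.036400001496076584], [0.5824999809265137, 0.10360000282526016], [0.4415999948978424, 0.10679999738931656]]
hole [0.5097 0.0353] [0.0857 0.0861]
0.008 1864 [0.5105 0.1605 0.0126] [0.4418 0.1072 0.0081] [0.5832 0.2163 0.016 ]
0.021 113 [0.5123 0.1708 0.0258] [0.4416 0.1015 0.0212] [0.5397 0.2036 0.0295]
0.045 192 [0.5117 0.1627 0.0536] [0.4416 0.1003 0.045 ] [0.5359 0.2127 0.0591]
knob 119 [0.5094 0.0354 0.0858] ((0.5099691152572632, 0.03537511080503464), (0.013861910440027714, 0.04403919354081154), 80.99410247802734)
scene guard 0.1006 ((0.5101475715637207, 0.03579607605934143), (0.14471185207366943, 0.14272478222846985), 89.17351531982422) [[0.4377000033855438, -0.03550000116229057], [0.5805000066757202, -0.03759999945759773], [0.5824999809265137, 0.1071000024676323], [0.4397999942302704, 0.10920000076293945]]
hole [0.5113 0.0342] [0.083  0.0859]
knob 92 [0.5122 0.0333 0.0848] ((0.5110903978347778, 0.034287016838788986), (0.015813356265425682, 0.0449739433825016), 80.444091796875)
```

View pics/shk.png

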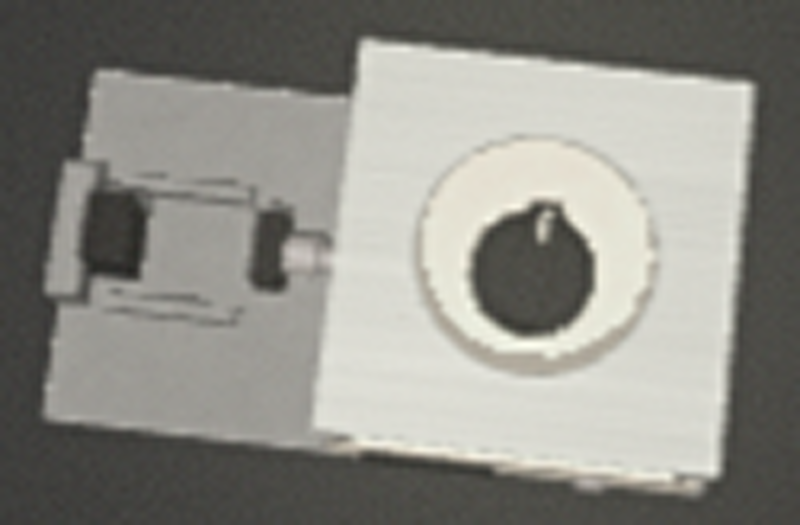

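View pics/shkz.png

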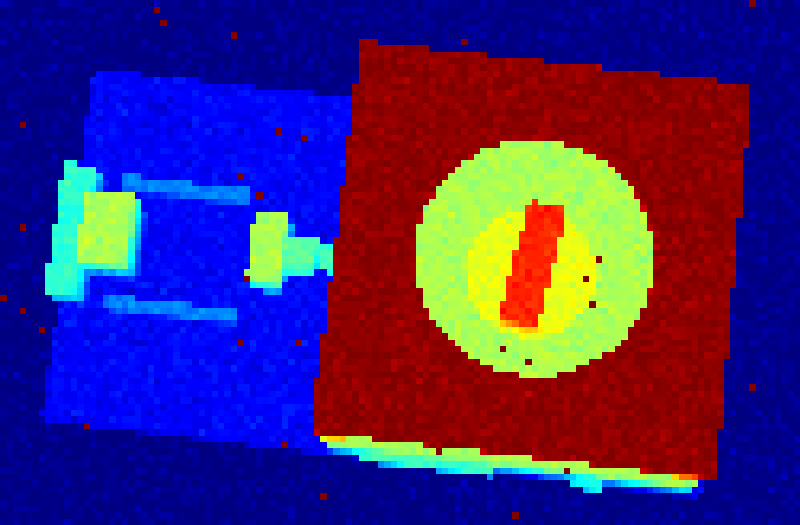

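```bash
python3 - <<'E'
from h import *
th=np.deg2rad(-1.1); ex=np.array([np.cos(th),np.sin(th)]);ey=np.array([-ex[1],ex[0]]); g=np.array([.5103,.0353])
for n in ["top","scene"]:
    d=dict(np.load(f"/tmp/{n}.npz"));c=cloud(d)
    q=np.stack([(c[...,:2]-g)@ex,(c[...,:2]-g)@ey,c[...,2]],-1)
    for nm,y0,y1,z0,z1,xx in [("pad",.075,.12,.052,.059,.03),("stop",.14,.19,.052,.06,.03),("lipR",.085,.165,.020,.03,.04),("back",.15,.19,.04,.05,.05),("plate",.07,.2,.008,.016,.1)]:
        m=(q[...,1]>y0)&(q[...,1]<y1)&(q[...,2]>z0)&(q[...,2]<z1)&(abs(q[...,0])<xx); p=q[m]
        if len(p)<5: continue
        print(n,nm,len(p),"x",np.percentile(p[:,0],[1,50,99]).round(4),"y",np.percentile(p[:,1],[1,50,99]).round(4),"z",np.median(p[:,2]).round(4))
    for s in(1,-1):
        m=(q[...,1]>.085)&(q[...,1]<.15)&(q[...,2]>.021)&(q[...,2]<.03)&(abs(q[...,0]*s-.021)<.01);p=q[m]
        if len(p)>5: print(n,"lip",s,p[:,0].mean().round(4),np.polyfit(p[:,1],p[:,0],1).round(4))
E
```

```text
top pad 56 x [-0.0125 -0.0002  0.012 ] y [0.0923 0.0977 0.1041] z 0.0555
top stop 83 x [-0.0126  0.0001  0.0128] y [0.1501 0.1585 0.1673] z 0.0559
top lipR 112 x [-0.0259 -0.0021  0.0259] y [0.0924 0.1353 0.1598] z 0.0258
top back 99 x [-0.024  -0.002   0.0249] y [0.1528 0.174  0.1799] z 0.0427
top plate 1864 x [-0.069  -0.0078  0.0686] y [0.0766 0.125  0.1779] z 0.0127
top lip 1 0.0233 [0.0045 0.0227]
top lip -1 -0.0229 [-0.1003 -0.0101]
scene stop 49 x [-0.0124  0.0015  0.0143] y [0.1472 0.1574 0.1696] z 0.0561
scene lipR 53 x [-0.0251  0.0069  0.0276] y [0.142  0.1511 0.1634] z 0.0246
scene back 40 x [-0.0238  0.0127  0.0254] y [0.1502 0.1648 0.18  ] z 0.0443
scene plate 403 x [-0.0681  0.0459  0.0712] y [0.0782 0.1474 0.1785] z 0.0128
scene lip -1 -0.0227 [ 0.0034 -0.0232]
```

```bash
python3 -m pendant '[[0.03,-0.01,0,0,0,0],[0.07,-0.025,0,0,0,0],[0.11,-0.04,0,0,0,0],[0.15,-0.053,0,0,0,0],[0.19,-0.067,0,0,0,0],[0.23,-0.081,0,0,0,0],[0.27,-0.095,0,0,0,0],[0.3,-0.106,0,0,0,0],[0.32,-0.113,0,0,0,0],[0.327,-0.1155,0,0,0,0],[0.327,-0.1155,0,0,0,0],[0.327,-0.1155,0,0,0,0]]' 75 30
python3 - <<'E'
from h import *
d=get_image("wrist");cv2.imwrite("pics/w1.png",d["img"]);np.savez("/tmp/w1",**d)
s=bot.get_state();print(s["t"],s["tool_pos"],s["tool_rot"],s["finger_gap"],s["force"],s["moment"])
c=cloud(d)
m=(np.hypot(c[...,0]-.439,c[...,1]+.248)<.035)&(abs(c[...,2]-.09)<.005);p=c[m]
print(m.sum(),p.mean(0),cv2.minEnclosingCircle(p[:,:2].astype(np.float32)))
E
```

```text
t: 1.45
tool_pos: [0.4386, -0.2485, 0.2309]
tool_rot: [-0.001, 0.985, 0.175, -0.0]
force: [-0.2, 0.4, 0.5]
finger_gap: 0.0637
1.5 [ 0.43848475 -0.24871271  0.23095941] [-4.60529926e-04  9.84687498e-01  1.74327773e-01 -3.82860857e-04] 0.06416592070794055 [0.22363286 0.10450819 0.23121693] [-0.00840159 -0.00447043 -0.01279277]
589 [ 0.43884415 -0.24811836  0.0900568 ] ((0.4383213222026825, -0.24842076003551483), 0.013513864949345589)
```

View pics/w1.png

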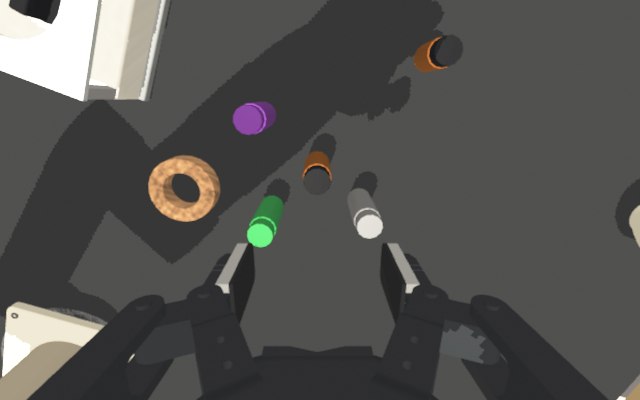

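The wrist view shows the tall amber bottle's cap at (317,180). It lies on the jaw centre line, with green at (261,233), grey at (369,225) and purple at (250,119) clear of the fingers' path. Next I descend.

```bash
python3 -m pendant '[[0,0,0.03,0,0,0],[0,0,0.07,0,0,0],[0,0,0.11,0,0,0],[0,0,0.145,0,0,0],[0,0,0.17,0,0,0],[0,0,0.186,0,0,0],[0,0,0.193,0,0,0],[0,0,0.193,0,0,0],[0,0,0.193,0,0,0]]' && python3 -m pendant '[[0,0,0,0,0,0],[0,0,0,0,0,0],[0,0,0,0,0,0],[0,0,0,0,0,0],[0,0,0,0,0,0],[0,0,0,0,0,0],[0,0,0,0,0,0],[0,0,0,0,0,0]]' 0 30
```

```text
t: 2.4
tool_pos: [0.4386, -0.2494, 0.0388]
tool_rot: [0.0, 0.985, 0.174, 0.0]
force: [0.7, -1.1, 0.8]
finger_gap: 0.0639
t: 3.2
tool_pos: [0.4394, -0.2497, 0.0399]
tool_rot: [0.001, 0.985, 0.174, 0.001]
force: [0.6, 0.1, 6.5]
finger_gap: 0.0291
```

```bash
python3 -m pendant '[[0,0,-0.01,0,0,0],[0,0,-0.03,0,0,0],[0,0,-0.06,0,0,0],[0,0,-0.1,0,0,0],[0,0,-0.135,0,0,0],[0,0,-0.16,0,0,0],[0,0,-0.18,0,0,0],[0,0,-0.18,0,0,0]]'
python3 - <<'E'
from h import *
d=get_image("scene");cv2.imwrite("pics/s2.png",cv2.resize(d["img"][100:340,100:420],None,fx=2.4,fy=2.4));
s=bot.get_state();print(s["tool_pos"],s["tool_rot"],s["finger_gap"],s["force"],s["moment"])
th=np.deg2rad(-1.1)
t=np.array([.5103,.0353,0])+.131*np.array([-np.sin(th),np.cos(th),0]);T=rot(s["tool_rot"]);print(t,T.T@(t-s["tool_pos"])); print(T.round(3))
x=np.array([np.cos(th),np.sin(th),0])
for sg in(1,-1):
    y=sg*x;z=np.array([0,0,-1.]);Rt=np.stack([np.cross(y,z),y,z],1); print(R.from_matrix(T.T@Rt).as_rotvec(degrees=True))
E
```

```text
t: 4.0
tool_pos: [0.4406, -0.2504, 0.2233]
tool_rot: [0.003, 0.985, 0.174, 0.003]
force: [-0.3, -0.7, -0.3]
finger_gap: 0.0294
[ 0.4397315  -0.24988144  0.22123235] [0.00172943 0.98474521 0.17398006 0.00219443] 0.02915228401542631 [-0.28879452  0.44271186 -1.13375979] [-0.01651709 -0.0328416   0.02767215]
[0.51281486 0.16627586 0.        ] [ 0.21043563 -0.36684228  0.22048903]
[[ 0.939  0.343  0.005]
 [ 0.343 -0.939 -0.003]
 [ 0.004  0.004 -1.   ]]
[ 3.37518270e-01 -4.32871002e-02 -6.88611140e+01]
[-4.78912464e-02 -3.73417728e-01  1.11138367e+02]
```

View pics/s2.png

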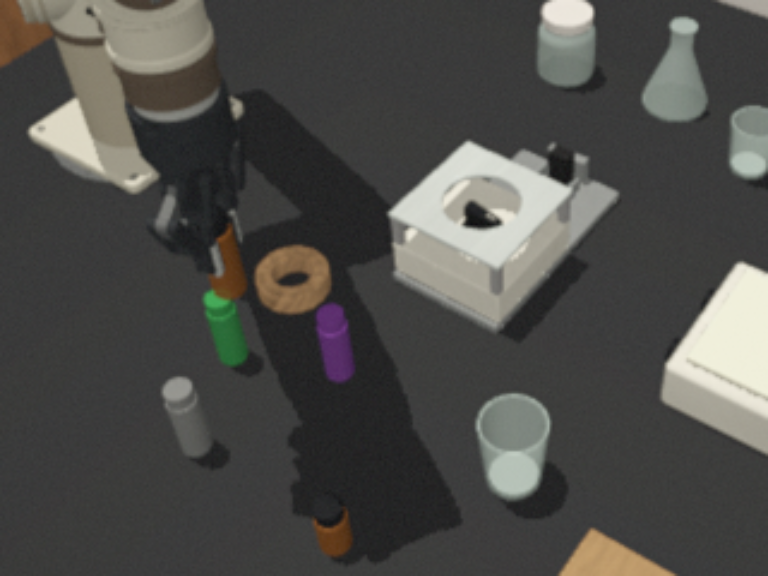

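The bottle is held upright and clear of its neighbours. I carry it over the pocket, turning about -69° on the way.

```bash
python3 -m pendant '[[0.01,-0.016,0,0,0,-4],[0.026,-0.045,0,0,0,-9],[0.043,-0.075,0,0,0,-15],[0.06,-0.105,0,0,0,-21],[0.077,-0.135,0,0,0,-27],[0.094,-0.165,0,0,0,-33],[0.111,-0.195,0,0,0,-39],[0.128,-0.225,0,0,0,-45],[0.145,-0.255,0,0,0,-51],[0.162,-0.285,0,0.1,0,-57],[0.179,-0.315,0,0.2,0,-62],[0.195,-0.342,0,0.3,0,-66],[0.206,-0.36,0,0.34,0,-68.5],[0.2104,-0.3668,0,0.34,-0.04,-68.9],[0.2104,-0.3668,0,0.34,-0.04,-68.9],[0.2104,-0.3668,0,0.34,-0.04,-68.9],[0.2104,-0.3668,0,0.34,-0.04,-68.9]]'
cat > m.py <<'E'
from h import *
import sys
s=bot.get_state();print(s["t"],s["tool_pos"].round(4),s["tool_rot"].round(4),s["finger_gap"],s["force"].round(2),s["moment"].round(3))
T=rot(s["tool_rot"]);print(T.round(3))
th=np.deg2rad(-1.1);ex=np.array([np.cos(th),np.sin(th),0]);ey=np.array([-ex[1],ex[0],0]);g=np.array([.5103,.0353,0])
v=s["tool_pos"]-g;print("tcp in guard xy",(v@ex).round(4),(v@ey).round(4))
E
python3 m.py; python3 - <<'E'
from h import *
d=get_image("wrist");cv2.imwrite("pics/w3.png",d["img"]);np.savez("/tmp/w3",**d)
d=get_image("scene");cv2.imwrite("pics/s3.png",cv2.resize(d["img"][60:260,200:460],None,fx=3,fy=3));np.savez("/tmp/s3",**d)
d=get_image("top");cv2.imwrite("pics/t3.png",cv2.resize(d["img"][120:280,200:420],None,fx=3,fy=3));np.savez("/tmp/t3",**d)
E
```

```text
t: 5.75
tool_pos: [0.5114, 0.1656, 0.2202]
tool_rot: [-0.0, 0.714, 0.7, -0.0]
force: [-0.7, 1.0, -0.6]
finger_gap: 0.0296
5.75 [0.5114 0.1656 0.2202] [-1.000e-04  7.143e-01  6.999e-01 -5.000e-04] 0.029608533714725008 [-0.66  0.98 -0.63] [ 0.013 -0.04  -0.026]
[[ 0.02   1.    -0.001]
 [ 1.    -0.02  -0.001]
 [-0.001 -0.001 -1.   ]]
tcp in guard xy -0.0014 0.1303
```

View pics/w3.png

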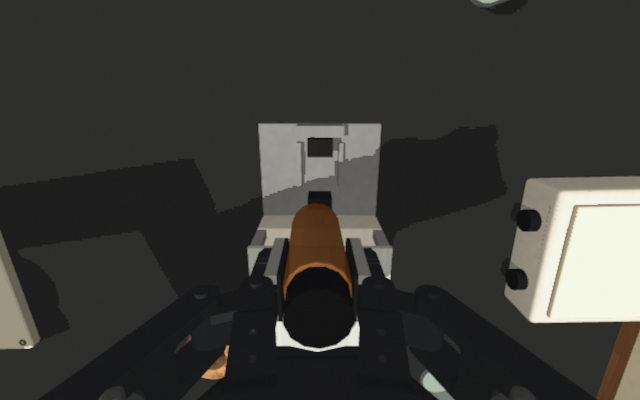

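View pics/s3.png

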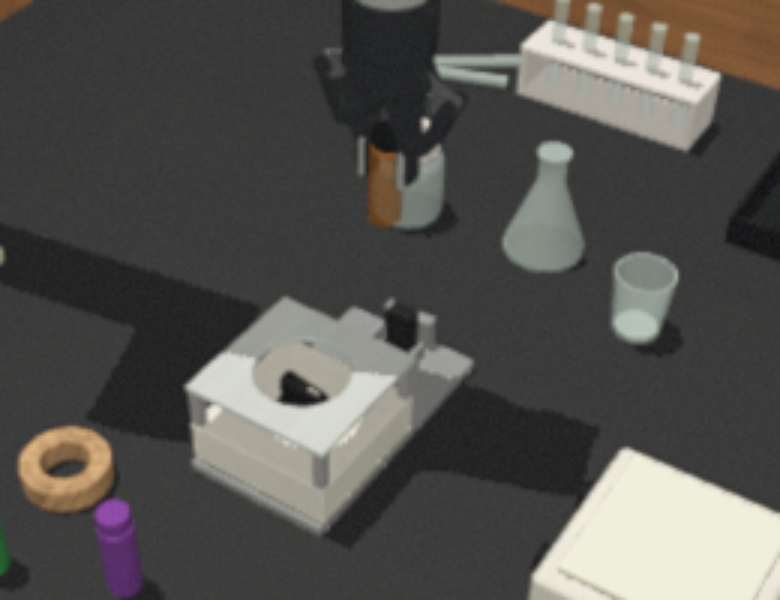

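View pics/t3.png

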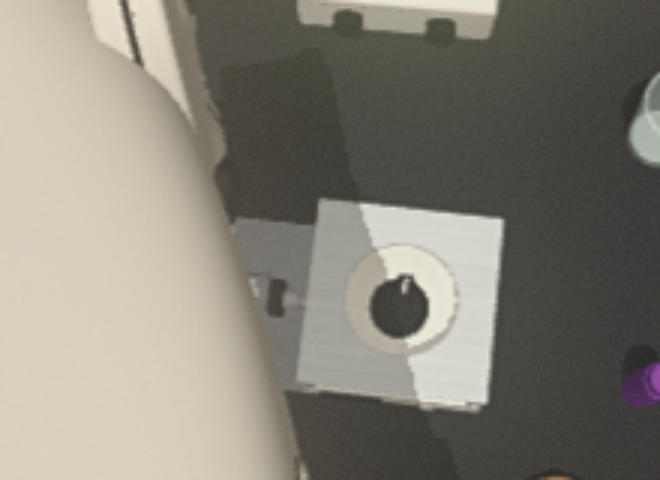

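```bash
python3 - <<'E'
from h import *
th=np.deg2rad(-1.1); ex=np.array([np.cos(th),np.sin(th)]);ey=np.array([-ex[1],ex[0]]); g=np.array([.5103,.0353])
d=dict(np.load("/tmp/w3.npz"));c=cloud(d);q=np.stack([(c[...,:2]-g)@ex,(c[...,:2]-g)@ey,c[...,2]],-1)
for nm,y0,y1,z0,z1 in [("pad",.075,.12,.051,.059),("stop",.14,.19,.052,.06)]:
    m=(q[...,1]>y0)&(q[...,1]<y1)&(q[...,2]>z0)&(q[...,2]<z1)&(abs(q[...,0])<.03);p=q[m];print(nm,len(p),np.percentile(p[:,0],[1,50,99]).round(4),np.percentile(p[:,1],[1,50,99]).round(4),np.median(p[:,2]).round(4))
h=cv2.cvtColor(d["img"],cv2.COLOR_BGR2HSV)
m=(h[...,1]>150)&(h[...,0]<20)&(h[...,2]>60);m[:,:270]=0;m[:,370:]=0;m[330:]=0
p=q[m];print("bottle",len(p),p[:,2].min(),p[:,2].max())
for a,b in[(.175,.195),(.195,.215),(.215,.235)]:
    k=p[(p[:,2]>a)&(p[:,2]<b)]
    if len(k)>9:
        A=np.c_[2*k[:,:2],np.ones(len(k))];s=np.linalg.lstsq(A,(k[:,:2]**2).sum(1),rcond=None)[0];print(a,s[:2].round(4),np.sqrt(s[2]+s[:2]@s[:2]).round(4),len(k))
# bottom of bottle from scene depth
d=dict(np.load("/tmp/s3.npz"));c=cloud(d);h=cv2.cvtColor(d["img"],cv2.COLOR_BGR2HSV)
m=(h[...,1]>150)&(h[...,0]<20)&(np.hypot(c[...,0]-.512,c[...,1]-.166)<.03);print("scene bottle z",np.percentile(c[m][:,2],[0,2,98,100]).round(4))
E
```

```text
pad 163 [-0.0117  0.0033  0.014 ] [0.0946 0.1018 0.1042] 0.0551
stop 457 [-0.011   0.0011  0.0142] [0.1505 0.1597 0.1678] 0.0553
bottle 3449 0.05595053714026632 0.3629023282162824
0.175 [-0.0028  0.1301] 0.0146 266
0.195 [-0.0025  0.1303] 0.0146 612
0.215 [-0.0021  0.1303] 0.0146 874
scene bottle z [0.1833 0.1838 0.2568 0.258 ]
```

```bash
python3 -m pendant '[[0.001,0.003,0.01,0,0,0],[0.001,0.003,0.04,0,0,0],[0.001,0.003,0.075,0,0,0],[0.001,0.003,0.11,0,0,0],[0.001,0.003,0.13,0,0,0],[0.001,0.003,0.145,0,0,0],[0.001,0.003,0.155,0,0,0],[0.001,0.003,0.162,0,0,0],[0.001,0.003,0.165,0,0,0],[0.001,0.003,0.165,0,0,0],[0.001,0.003,0.165,0,0,0]]'
python3 m.py; python3 - <<'E'
from h import *
d=get_image("wrist");cv2.imwrite("pics/w4.png",d["img"]);np.savez("/tmp/w4",**d)
d=get_image("scene");cv2.imwrite("pics/s4.png",cv2.resize(d["img"][100:240,240:400],None,fx=4,fy=4));np.savez("/tmp/s4",**d)
E
```

```text
t: 7.0
tool_pos: [0.5154, 0.167, 0.0564]
tool_rot: [0.0, 0.714, 0.7, 0.001]
force: [-0.3, -0.1, -0.6]
finger_gap: 0.0289
7.0 [0.5154 0.167  0.0564] [4.000e-04 7.142e-01 6.999e-01 7.000e-04] 0.028891686917963625 [-0.25 -0.15 -0.63] [ 0.033 -0.008  0.018]
[[ 0.02   1.     0.002]
 [ 1.    -0.02   0.   ]
 [ 0.     0.002 -1.   ]]
tcp in guard xy 0.0025 0.1318
```

View pics/w4.png

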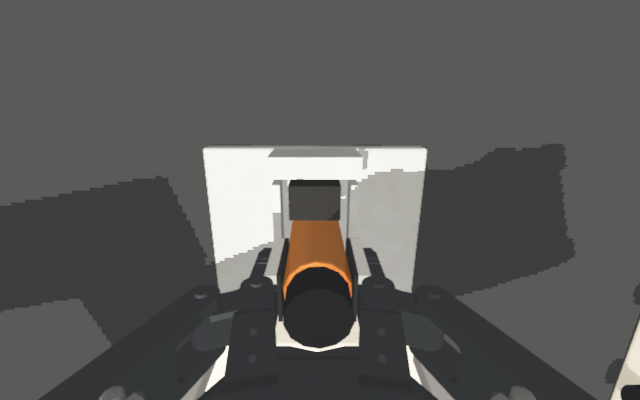

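View pics/s4.png

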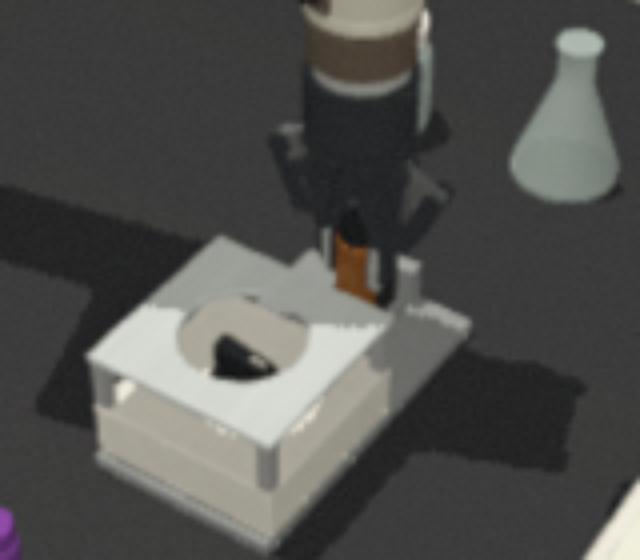

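The bottle is inside the pocket, lined up with the stop at px (289–341, 200). I lower it gently to contact.

```bash
python3 -m pendant '[[0,0,0.001,0,0,0],[0,0,0.002,0,0,0],[0,0,0.003,0,0,0],[0,0,0.004,0,0,0],[0,0,0.004,0,0,0],[0,0,0.004,0,0,0]]'; python3 -m pendant '[[0,0,0.001,0,0,0],[0,0,0.002,0,0,0],[0,0,0.002,0,0,0],[0,0,0.002,0,0,0]]'
```

```text
t: 7.7
tool_pos: [0.5153, 0.167, 0.0523]
tool_rot: [0.0, 0.714, 0.7, 0.001]
force: [0.6, 0.8, -0.5]
finger_gap: 0.0291
t: 8.1
tool_pos: [0.5155, 0.1672, 0.0519]
tool_rot: [0.001, 0.714, 0.7, 0.001]
force: [-2.9, 0.3, 8.2]
finger_gap: 0.0294
```

```bash
python3 -m pendant '[[0,0,-0.001,0,0,0],[0,0,-0.001,0,0,0],[0,0,-0.001,0,0,0],[0,0,-0.001,0,0,0],[0,0,-0.001,0,0,0],[0,0,-0.001,0,0,0]]' 65; python3 m.py;  python3 -m pendant '[[0,0,-0.01,0,0,0],[0,0,-0.03,0,0,0],[0,0,-0.06,0,0,0],[0,0,-0.1,0,0,0],[0,0,-0.14,0,0,0],[0,0,-0.16,0,0,0],[0,0,-0.165,0,0,0],[0,0,-0.165,0,0,0]]'; python3 m.py; python3 - <<'E'
from h import *
th=np.deg2rad(-1.1); ex=np.array([np.cos(th),np.sin(th)]);ey=np.array([-ex[1],ex[0]]); g=np.array([.5103,.0353])
for n in("wrist","scene"):
    d=get_image(n);cv2.imwrite(f"pics/{n}5.png",d["img"] if n=="wrist" else cv2.resize(d["img"][100:240,240:400],None,fx=4,fy=4));np.savez("/tmp/%s5"%n,**d)
    c=cloud(d);q=np.stack([(c[...,:2]-g)@ex,(c[...,:2]-g)@ey,c[...,2]],-1)
    m=(abs(q[...,0])<.03)&(abs(q[...,1]-.13)<.03)&(abs(q[...,2]-.102)<.006);p=q[m]
    print(n,len(p),p.mean(0).round(4),cv2.minEnclosingCircle(p[:,:2].astype(np.float32)))
E
```

```text
t: 8.7
tool_pos: [0.5154, 0.1671, 0.0527]
tool_rot: [0.0, 0.714, 0.7, 0.001]
force: [-0.4, -0.1, -0.1]
finger_gap: 0.0555
8.7 [0.5154 0.1671 0.0527] [5.000e-04 7.142e-01 7.000e-01 1.100e-03] 0.055513342203357165 [-0.4  -0.05 -0.13] [0.047 0.039 0.008]
[[ 0.02   1.     0.002]
 [ 1.    -0.02   0.001]
 [ 0.001  0.002 -1.   ]]
tcp in guard xy 0.0026 0.1319
t: 9.5
tool_pos: [0.5154, 0.1671, 0.2185]
tool_rot: [0.001, 0.714, 0.7, 0.002]
force: [-0.2, 0.7, -0.4]
finger_gap: 0.0557
9.5 [0.5154 0.1671 0.2185] [0.0009 0.7142 0.7    0.002 ] 0.055675602143395134 [-0.24  0.69 -0.39] [-0.008 -0.007  0.01 ]
[[ 0.02   1.     0.004]
 [ 1.    -0.02   0.002]
 [ 0.002  0.004 -1.   ]]
tcp in guard xy 0.0025 0.1319
wrist 696 [0.0016 0.1325 0.1021] ((0.0017425731057301164, 0.13162460923194885), 0.013577788136899471)
scene 64 [0.0028 0.1292 0.1021] ((0.0017280089668929577, 0.13080289959907532), 0.01543825026601553)
```

View pics/wrist5.png

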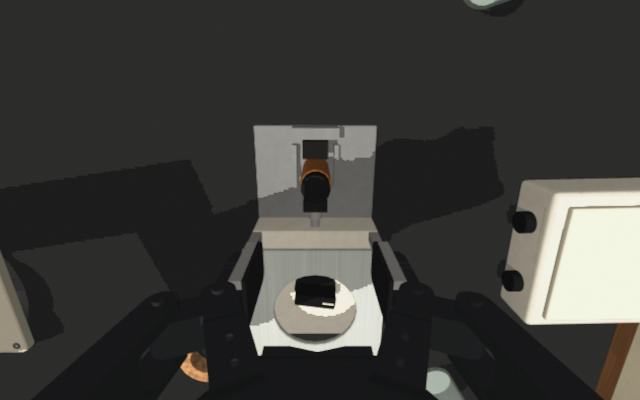

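View pics/scene5.png

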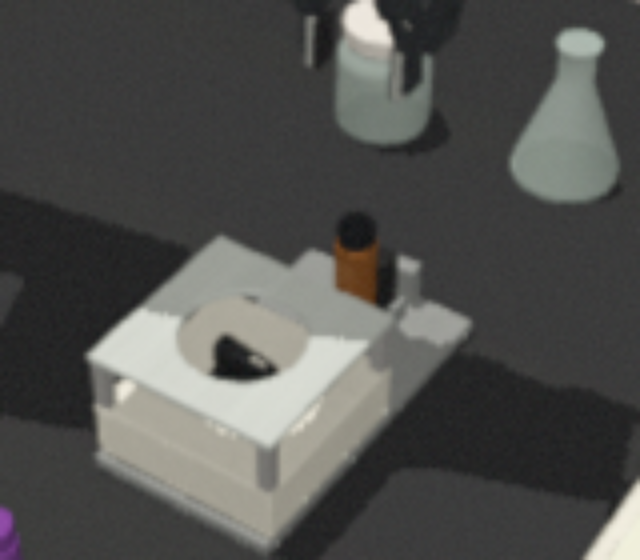

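```bash
cat > k.py <<'E'
from h import *
import sys
def go(px,py,yawjaw_deg):
    s=bot.get_state();T=rot(s["tool_rot"]);a=np.deg2rad(yawjaw_deg)
    y=np.array([np.cos(a),np.sin(a),0]);z=np.array([0,0,-1.]);Rt=np.stack([np.cross(y,z),y,z],1)
    print("shift",(T.T@(np.array([px,py,s["tool_pos"][2]])-s["tool_pos"])).round(4),"turn",R.from_matrix(T.T@Rt).as_rotvec(degrees=True).round(2),"q",s["q"].round(3))
if __name__=="__main__": go(*map(float,sys.argv[1:4]))
E
python3 k.py .5105 .035 81
```

```text
shift [-0.1317 -0.001  -0.    ] turn [-1.000e-02 -1.000e-02 -8.215e+01] q [0.313 0.328 0.084 1.328 0.    1.904]
```

```bash
python3 -m pendant '[[-0.01,0,0,0,0,-5],[-0.022,0,0,0,0,-12],[-0.035,0,0,0,0,-19],[-0.048,0,0,0,0,-26],[-0.06,0,0,0,0,-33],[-0.072,0,0,0,0,-40],[-0.084,0,0,0,0,-47],[-0.096,0,0,0,0,-54],[-0.108,0,0,0,0,-61],[-0.118,-0.001,0,0,0,-68],[-0.126,-0.001,0,0,0,-74],[-0.13,-0.001,0,0,0,-79],[-0.1317,-0.001,0,0,0,-82.1],[-0.1317,-0.001,0,0,0,-82.1],[-0.1317,-0.001,0,0,0,-82.1]]' 40 100
python3 m.py; python3 - <<'E'
from h import *
d=get_image("wrist");cv2.imwrite("pics/w6.png",d["img"]);np.savez("/tmp/w6",**d)
c=cloud(d);mm=(np.hypot(c[...,0]-.51,c[...,1]-.035)<.035)&(abs(c[...,2]-.085)<.006);p=c[mm]
print(len(p),p.mean(0).round(4),cv2.minAreaRect(p[:,:2].astype(np.float32)))
m=(abs(c[...,0]-.51)<.1)&(abs(c[...,1]-.035)<.1)&(abs(c[...,2]-.1)<.004);p=c[m];print("guard",p.mean(0),cv2.minAreaRect(p[:,:2].astype(np.float32)))
m8=(m).astype(np.uint8);cs,h=cv2.findContours(m8,cv2.RETR_CCOMP,cv2.CHAIN_APPROX_NONE)
for k,q in enumerate(cs):
    if h[0][k][3]>=0 and len(q)>60:
        q=q[:,0];w=onz(d,q[:,0],q[:,1],.1);print("hole",cv2.fitEllipse(w[:,:2].astype(np.float32)))
E
python3 k.py .5105 .035 81
```

```text
t: 11.1
tool_pos: [0.5097, 0.035, 0.2148]
tool_rot: [-0.002, 0.08, 0.997, -0.0]
force: [-0.1, -0.3, -0.3]
finger_gap: 0.0339
11.1 [0.5097 0.035  0.2148] [-1.600e-03  7.950e-02  9.968e-01 -2.000e-04] 0.03391941508610905 [-0.1  -0.28 -0.29] [ 0.018 -0.049 -0.   ]
[[-0.987  0.159 -0.003]
 [ 0.159  0.987 -0.   ]
 [ 0.003 -0.001 -1.   ]]
tcp in guard xy -0.0006 -0.0003
682 [0.5099 0.0358 0.0851] ((0.5108253955841064, 0.03560803458094597), (0.01340881735086441, 0.04406047239899635), 80.90583038330078)
guard [0.49983231 0.03858072 0.100288  ] ((0.5111409425735474, 0.03556430712342262), (0.14061500132083893, 0.14065980911254883), 88.70368194580078)
hole ((0.5099619626998901, 0.035823557525873184), (0.08376718312501907, 0.08411873877048492), 171.64405822753906)
shift [-0.0006  0.     -0.    ] turn [-0.02 -0.14 -0.11] q [0.069 0.272 0.004 1.306 0.    0.228]
```

View pics/w6.png

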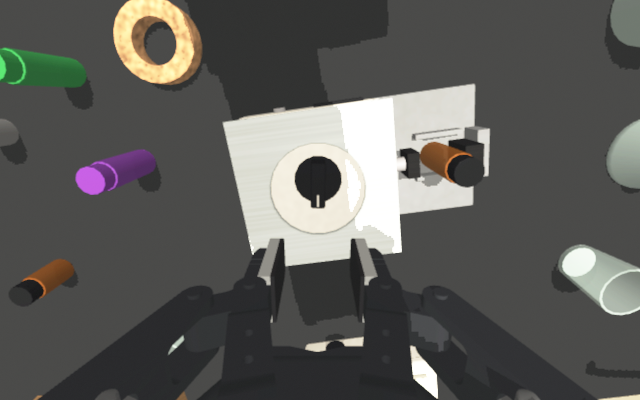

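Wrist view: the knob bar is centred in the hole at px (318,188) and the fingers straddle its thickness. I go down into the hole, checking force.

```bash
python3 -m pendant '[[-0.0007,0.0006,0.01,0,0,0],[-0.0007,0.0006,0.035,0,0,0],[-0.0007,0.0006,0.06,0,0,0],[-0.0007,0.0006,0.08,0,0,0],[-0.0007,0.0006,0.09,0,0,0],[-0.0007,0.0006,0.096,0,0,0],[-0.0007,0.0006,0.1,0,0,0],[-0.0007,0.0006,0.1,0,0,0]]' 35; python3 m.py; python3 -m pendant '[[0,0,0.008,0,0,0],[0,0,0.018,0,0,0],[0,0,0.028,0,0,0],[0,0,0.038,0,0,0],[0,0,0.043,0,0,0],[0,0,0.046,0,0,0],[0,0,0.046,0,0,0],[0,0,0.046,0,0,0]]'; python3 m.py
```

```text
t: 11.95
tool_pos: [0.5107, 0.0357, 0.1152]
tool_rot: [-0.001, 0.079, 0.997, -0.0]
force: [0.2, 0.8, -0.2]
finger_gap: 0.0297
11.95 [0.5107 0.0357 0.1152] [-1.000e-03  7.930e-02  9.968e-01 -1.000e-04] 0.029747652539913967 [ 0.25  0.8  -0.2 ] [-0.042 -0.009 -0.042]
[[-0.987  0.158 -0.002]
 [ 0.158  0.987  0.   ]
 [ 0.002 -0.    -1.   ]]
tcp in guard xy 0.0004 0.0004
t: 12.75
tool_pos: [0.5109, 0.0356, 0.0694]
tool_rot: [-0.001, 0.079, 0.997, -0.0]
force: [-0.4, -0.1, 0.1]
finger_gap: 0.0301
12.75 [0.5109 0.0356 0.0694] [-8.000e-04  7.930e-02  9.968e-01 -1.000e-04] 0.0301225087651614 [-0.38 -0.1   0.14] [-0.017  0.048 -0.018]
[[-0.987  0.158 -0.002]
 [ 0.158  0.987  0.   ]
 [ 0.002 -0.    -1.   ]]
tcp in guard xy 0.0006 0.0004
```

```bash
python3 -m pendant '[[0,0,0,0,0,0],[0,0,0,0,0,0],[0,0,0,0,0,0],[0,0,0,0,0,0],[0,0,0,0,0,0],[0,0,0,0,0,0]]' 0 100; python3 m.py; for i in 1 2; do python3 -m pendant '[[0,0,0,0,0,0]]' >/dev/null; python3 m.py|head -1;done
```

```text
t: 13.35
tool_pos: [0.5113, 0.0353, 0.0702]
tool_rot: [-0.0, 0.08, 0.997, -0.0]
force: [-1.8, -2.1, 5.6]
finger_gap: 0.011
13.35 [0.5113 0.0353 0.0702] [-2.000e-04  7.960e-02  9.968e-01 -3.000e-04] 0.011033743166353353 [-1.81 -2.08  5.63] [-0.372  0.333 -0.079]
[[-0.987  0.159 -0.   ]
 [ 0.159  0.987 -0.001]
 [ 0.    -0.001 -1.   ]]
tcp in guard xy 0.001 0.0001
13.45 [0.5112 0.0353 0.0703] [-1.000e-04  7.970e-02  9.968e-01 -2.000e-04] 0.011224669039782252 [ 0.1   0.02 -2.  ] [ 0.018  0.027 -0.1  ]
13.55 [0.5112 0.0353 0.0702] [-1.000e-04  7.970e-02  9.968e-01 -1.000e-04] 0.011746661795610631 [-0.55 -0.77  0.57] [-0.103  0.09  -0.102]
```

```bash
cat > y.py <<'E'
from h import *
s=bot.get_state();T=rot(s["tool_rot"]);yaw=np.degrees(np.arctan2(T[1,1],T[0,1]))
print("t",s["t"],"pos",s["tool_pos"].round(4),"knob rad(from yaw)",np.deg2rad(88.9-yaw).round(3),"gap",round(s["finger_gap"],4),"F",s["force"].round(1),"M",s["moment"].round(3))
E
python3 y.py; python3 -m pendant '[[0,0,0,0,0,3],[0,0,0,0,0,6],[0,0,0,0,0,9]]'>/dev/null; python3 y.py;python3 -m pendant '[[0,0,0,0,0,3],[0,0,0,0,0,6],[0,0,0,0,0,9]]'>/dev/null; python3 y.py
```

```text
t 13.55 pos [0.5112 0.0353 0.0702] knob rad(from yaw) 0.14 gap 0.0117 F [-0.6 -0.8  0.6] M [-0.103  0.09  -0.102]
t 13.85 pos [0.5112 0.0353 0.0703] knob rad(from yaw) 0.298 gap 0.0116 F [-1.  -0.1  1.3] M [-0.201  0.105  0.289]
t 14.15 pos [0.5112 0.0353 0.0703] knob rad(from yaw) 0.457 gap 0.0114 F [-0.7 -1.8  1.8] M [-0.217  0.149  0.326]
```

```bash
python3 -m pendant '[[0,0,0,0,0,1.5],[0,0,0,0,0,3]]'>/dev/null; python3 y.py;python3 -m pendant '[[0,0,0,0,0,1.5],[0,0,0,0,0,3]]'>/dev/null; python3 y.py;python3 -m pendant '[[0,0,0,0,0,1.5],[0,0,0,0,0,3]]'>/dev/null; python3 y.py;python3 -m pendant '[[0,0,0,0,0,1.5],[0,0,0,0,0,3]]'>/dev/null; python3 y.py
```

```text
t 14.35 pos [0.5112 0.0352 0.0702] knob rad(from yaw) 0.51 gap 0.0112 F [ 0.6 -1.4  1.6] M [-0.204  0.131  0.28 ]
t 14.55 pos [0.5112 0.0352 0.0702] knob rad(from yaw) 0.564 gap 0.0114 F [-1.3 -0.9  2. ] M [-0.162  0.085  0.298]
t 14.75 pos [0.5112 0.0352 0.0703] knob rad(from yaw) 0.618 gap 0.0116 F [-0.8 -1.2  1.4] M [-0.167  0.147  0.261]
t 14.95 pos [0.5112 0.0352 0.0702] knob rad(from yaw) 0.672 gap 0.0112 F [-1.6 -1.5  2.7] M [-0.261  0.173  0.303]
```

```bash
python3 -m pendant '[[0,0,0,0,0,1.5],[0,0,0,0,0,3]]'>/dev/null; python3 y.py;python3 -m pendant '[[0,0,0,0,0,1.5],[0,0,0,0,0,3]]'>/dev/null; python3 y.py;python3 -m pendant '[[0,0,0,0,0,1.5],[0,0,0,0,0,3]]'>/dev/null; python3 y.py; python3 - <<'E'
from h import *
d=get_image("scene");cv2.imwrite("pics/s7.png",cv2.resize(d["img"][100:240,240:400],None,fx=4,fy=4));np.savez("/tmp/s7",**d)
d=get_image("wrist");cv2.imwrite("pics/w7.png",d["img"]);np.savez("/tmp/w7",**d)
E
python3 y.py
```

```text
t 15.15 pos [0.5112 0.0352 0.0703] knob rad(from yaw) 0.727 gap 0.0114 F [-0.7 -1.5  2.7] M [-0.195  0.063  0.28 ]
t 15.35 pos [0.5112 0.0352 0.0703] knob rad(from yaw) 0.782 gap 0.0111 F [-0.8 -1.1  2.5] M [-0.221  0.164  0.304]
t 15.55 pos [0.5112 0.0351 0.0703] knob rad(from yaw) 0.836 gap 0.0116 F [-1.2 -0.3  1.8] M [-0.233  0.157  0.345]
t 15.65 pos [0.5111 0.0351 0.0702] knob rad(from yaw) 0.835 gap 0.0112 F [-0.9 -1.3  2.5] M [-0.232  0.195  0.104]
```

View pics/w7.png

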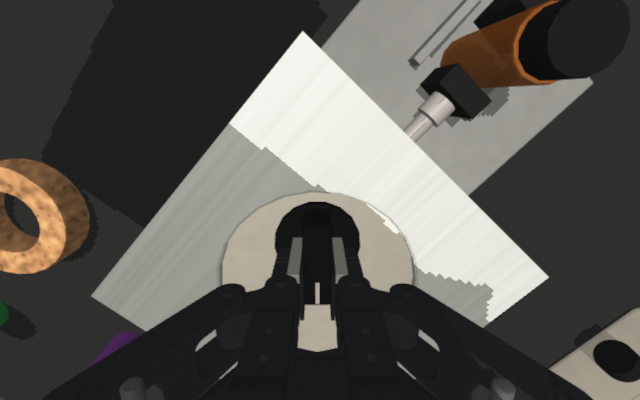

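View pics/s7.png

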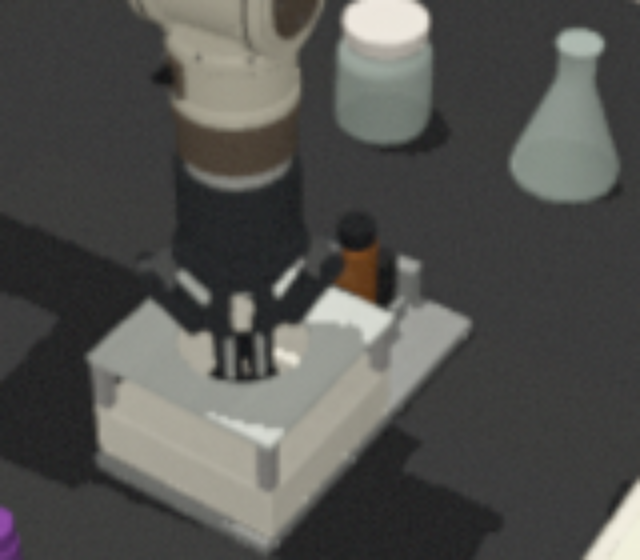

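```bash
cat > pb.py <<'E'
from h import *
import sys
def pb(d):
    th=np.deg2rad(-1.1); ex=np.array([np.cos(th),np.sin(th)]);ey=np.array([-ex[1],ex[0]]); g=np.array([.5103,.0355])
    c=cloud(d);q=np.stack([(c[...,:2]-g)@ex,(c[...,:2]-g)@ey,c[...,2]],-1)
    for nm,y0,y1,z0,z1 in [("pad",.08,.128,.051,.059),("stop",.144,.19,.052,.06),("cap",.09,.17,.098,.106)]:
        m=(q[...,1]>y0)&(q[...,1]<y1)&(q[...,2]>z0)&(q[...,2]<z1)&(abs(q[...,0])<.03);p=q[m]
        if len(p)<8: print(nm,len(p));continue
        print(nm,len(p),"x",np.percentile(p[:,0],[1,50,99]).round(4),"y",np.percentile(p[:,1],[1,50,99]).round(4),"z",np.median(p[:,2]).round(4))
        if nm=="cap":print(cv2.minEnclosingCircle(p[:,:2].astype(np.float32)))
if __name__=="__main__":
    d=dict(np.load(sys.argv[1]));pb(d)
E
python3 pb.py /tmp/w7.npz; python3 pb.py /tmp/wrist5.npz
```

```text
pad 1964 x [-0.0126 -0.0015  0.0134] y [0.1022 0.1098 0.1267] z 0.0551
stop 234 x [-0.0121 -0.007   0.0014] y [0.1492 0.1518 0.1618] z 0.0549
cap 5864 x [-0.0118  0.0007  0.0133] y [0.1185 0.1302 0.1436] z 0.1021
((0.001218646066263318, 0.13079658150672913), 0.01480160653591156)
pad 252 x [-0.0112  0.0006  0.0135] y [0.0916 0.0974 0.1037] z 0.0553
stop 510 x [-0.0113  0.0009  0.014 ] y [0.1449 0.1586 0.1675] z 0.0553
cap 679 x [-0.0107  0.0017  0.0135] y [0.1194 0.132  0.1444] z 0.1023
((0.0016989747527986765, 0.13142535090446472), 0.013603677973151207)
```

```bash
python3 -m pendant '[[0,0,0,0,0,1.5],[0,0,0,0,0,3]]'>/dev/null; python3 y.py;python3 -m pendant '[[0,0,0,0,0,1.5],[0,0,0,0,0,3]]'>/dev/null; python3 y.py;python3 -m pendant '[[0,0,0,0,0,1.5],[0,0,0,0,0,3]]'>/dev/null; python3 y.py;python3 -m pendant '[[0,0,0,0,0,1.5],[0,0,0,0,0,3]]'>/dev/null; python3 y.py;  python3 - <<'E'
from h import *
d=get_image("wrist");cv2.imwrite("pics/w8.png",d["img"]);np.savez("/tmp/w8",**d)
E
python3 pb.py /tmp/w8.npz
```

```text
t 15.85 pos [0.5111 0.0352 0.0702] knob rad(from yaw) 0.89 gap 0.0116 F [-0.9 -1.7  3. ] M [-0.25   0.172  0.269]
t 16.05 pos [0.5111 0.0351 0.0702] knob rad(from yaw) 0.944 gap 0.0112 F [-0.1 -1.5  2.1] M [-0.263  0.142  0.309]
t 16.25 pos [0.5111 0.0351 0.0702] knob rad(from yaw) 0.999 gap 0.0111 F [-0.6 -1.6  1.8] M [-0.258  0.153  0.281]
t 16.45 pos [0.5111 0.0351 0.0702] knob rad(from yaw) 1.053 gap 0.0113 F [-0.6 -1.2  2.7] M [-0.25   0.189  0.344]
pad 1998 x [-0.0124 -0.0011  0.0136] y [0.1052 0.1124 0.1269] z 0.0552
stop 0
cap 1260 x [-0.0049  0.0051  0.0137] y [0.1188 0.1226 0.1303] z 0.102
((0.004581616260111332, 0.12552522122859955), 0.011493992060422897)
```

View pics/w8.png

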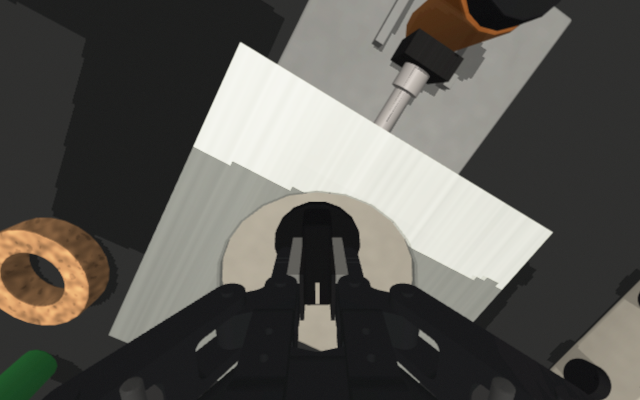

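```bash
python3 -m pendant '[[0,0,0,0,0,1.5],[0,0,0,0,0,3]]'>/dev/null; python3 y.py;python3 -m pendant '[[0,0,0,0,0,1.5],[0,0,0,0,0,3]]'>/dev/null; python3 y.py;python3 -m pendant '[[0,0,0,0,0,1.5],[0,0,0,0,0,3]]'>/dev/null; python3 y.py
```

```text
t 16.7 pos [0.5111 0.0351 0.0703] knob rad(from yaw) 1.109 gap 0.0115 F [-0.7 -1.2  2.2] M [-0.242  0.135  0.337]
t 16.9 pos [0.5111 0.0351 0.0702] knob rad(from yaw) 1.163 gap 0.0115 F [-1.3 -2.1  1.4] M [-0.302  0.199  0.354]
t 17.1 pos [0.5111 0.0351 0.0702] knob rad(from yaw) 1.218 gap 0.0116 F [-0.9 -1.8  1.9] M [-0.292  0.197  0.335]
```

```bash
python3 -m pendant '[[0,0,0,0,0,1.5],[0,0,0,0,0,3]]'>/dev/null; python3 y.py;python3 -m pendant '[[0,0,0,0,0,1.5],[0,0,0,0,0,3]]'>/dev/null; python3 y.py; python3 - <<'E'
from h import *
d=get_image("wrist");cv2.imwrite("pics/w9.png",d["img"]);np.savez("/tmp/w9",**d)
d=get_image("scene");cv2.imwrite("pics/s9.png",cv2.resize(d["img"][100:240,240:400],None,fx=4,fy=4));np.savez("/tmp/s9",**d)
E
python3 pb.py /tmp/w9.npz;python3 pb.py /tmp/s9.npz;python3 pb.py /tmp/s7.npz;python3 pb.py /tmp/scene5.npz
```

```text
t 17.3 pos [0.511  0.0351 0.0702] knob rad(from yaw) 1.272 gap 0.0108 F [-0.7 -1.8  1.3] M [-0.302  0.132  0.325]
t 17.5 pos [0.511  0.0351 0.0702] knob rad(from yaw) 1.327 gap 0.0113 F [-0.4 -1.5  1.9] M [-0.274  0.166  0.447]
pad 1924 x [-0.0121  0.0008  0.0135] y [0.1078 0.1143 0.1233] z 0.0552
stop 0
cap 0
pad 22 x [-0.0035  0.0067  0.0158] y [0.1117 0.1205 0.1257] z 0.0561
stop 19 x [0.0004 0.0092 0.0141] y [0.1498 0.1602 0.1675] z 0.0551
cap 61 x [-0.0104  0.0016  0.0146] y [0.1203 0.1338 0.1471] z 0.1029
((0.0009466270566917956, 0.1340637356042862), 0.014172663912177086)
pad 20 x [-0.0068  0.0046  0.0149] y [0.1124 0.1192 0.1272] z 0.0548
stop 22 x [0.0001 0.0084 0.0142] y [0.1499 0.1592 0.1684] z 0.0547
cap 57 x [-0.0106  0.0014  0.014 ] y [0.1178 0.1295 0.1443] z 0.1028
((0.0022942465730011463, 0.13190050423145294), 0.014912932179868221)
pad 18 x [-0.0055  0.0073  0.0155] y [0.1169 0.1201 0.1272] z 0.0547
stop 22 x [-0.0007  0.0088  0.0153] y [0.1494 0.16   0.1681] z 0.0562
cap 57 x [-0.012   0.0025  0.0145] y [0.1184 0.1285 0.1441] z 0.1026
((0.0015954553382471204, 0.1309044510126114), 0.015183119103312492)
```

View pics/s9.png

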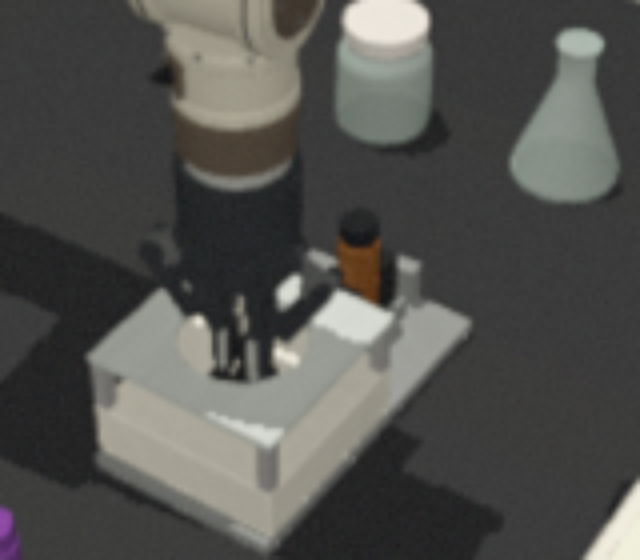

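```bash
python3 -m pendant '[[0,0,0,0,0,1.5]]'>/dev/null; python3 y.py;python3 -m pendant '[[0,0,0,0,0,1.5]]'>/dev/null; python3 y.py
```

```text
t 17.7 pos [0.5111 0.0351 0.0702] knob rad(from yaw) 1.353 gap 0.0113 F [-0.9 -1.6  2.4] M [-0.272  0.185  0.402]
t 17.8 pos [0.511  0.0351 0.0702] knob rad(from yaw) 1.381 gap 0.0109 F [-1.9 -2.3  2.2] M [-0.283  0.149  0.465]
```

```bash
python3 -m pendant '[[0,0,0,0,0,1],[0,0,0,0,0,2]]'>/dev/null; python3 y.py; python3 -m pendant '[[0,0,0,0,0,0.5]]'>/dev/null; python3 y.py
```

```text
t 18.0 pos [0.511  0.0351 0.0702] knob rad(from yaw) 1.418 gap 0.0112 F [-0.8 -2.7  2.5] M [-0.284  0.221  0.46 ]
t 18.1 pos [0.511  0.0351 0.0703] knob rad(from yaw) 1.427 gap 0.0114 F [-0.5 -1.7  2.3] M [-0.299  0.164  0.435]
```

```bash
python3 -m pendant '[[0,0,0,0,0,0],[0,0,0,0,0,0],[0,0,0,0,0,0],[0,0,0,0,0,0],[0,0,0,0,0,0]]' 35 ; python3 y.py; python3 -m pendant '[[0,0,-0.005,0,0,0],[0,0,-0.02,0,0,0],[0,0,-0.045,0,0,0],[0,0,-0.08,0,0,0],[0,0,-0.12,0,0,0],[0,0,-0.145,0,0,0],[0,0,-0.15,0,0,0],[0,0,-0.15,0,0,0]]'; python3 y.py; python3 - <<'E'
from h import *
d=get_image("wrist");cv2.imwrite("pics/w10.png",d["img"]);np.savez("/tmp/w10",**d)
c=cloud(d);mm=(np.hypot(c[...,0]-.51,c[...,1]-.035)<.035)&(abs(c[...,2]-.085)<.006);p=c[mm]
print(len(p),p.mean(0).round(4),cv2.minAreaRect(p[:,:2].astype(np.float32)))
E
python3 pb.py /tmp/w10.npz
```

```text
t: 18.6
tool_pos: [0.5111, 0.0352, 0.0703]
tool_rot: [0.0, 0.662, 0.75, -0.001]
force: [-0.9, 0.2, -0.2]
finger_gap: 0.03
t 18.6 pos [0.5111 0.0352 0.0703] knob rad(from yaw) 1.428 gap 0.03 F [-0.9  0.2 -0.2] M [-0.008 -0.037  0.03 ]
t: 19.4
tool_pos: [0.5117, 0.0354, 0.2212]
tool_rot: [0.001, 0.662, 0.75, 0.0]
force: [-0.2, 0.9, -1.0]
finger_gap: 0.0303
t 19.4 pos [0.5117 0.0354 0.2212] knob rad(from yaw) 1.428 gap 0.0303 F [-0.2  0.9 -1. ] M [0.007 0.01  0.01 ]
650 [0.5108 0.0366 0.0851] ((0.5106562376022339, 0.03524499386548996), (0.013367116451263428, 0.04396211728453636), 7.309035778045654)
pad 432 x [-0.0115  0.0009  0.0139] y [0.1077 0.1141 0.1241] z 0.0552
stop 125 x [-0.0116 -0.0037  0.0141] y [0.1513 0.1591 0.1626] z 0.0551
cap 1081 x [-0.0108  0.0015  0.0139] y [0.1222 0.1346 0.1471] z 0.1021
((0.0016539499629288912, 0.13471300899982452), 0.013507598079741001)
```

View pics/w10.png

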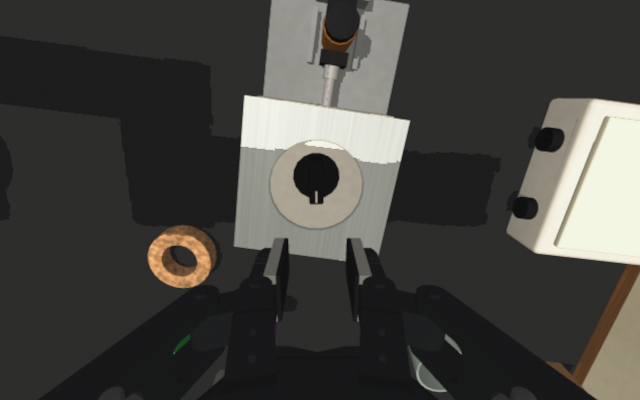

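Clamping looks right: the bottle moved 3.3 mm to the stop and the pad has stopped advancing. The knob bar stayed where I left it. I do one last check of the scene and hand the job in.

```bash
python3 - <<'E'
from h import *
d=get_image("scene");cv2.imwrite("pics/s11.png",d["img"])
print(bot.get_state()["force"]); print(bot.close_job())
E
```

```text
[ 0.41145743  0.85507034 -1.28278569]
the job is handed in; nothing more can be done
None
```

View pics/s11.png

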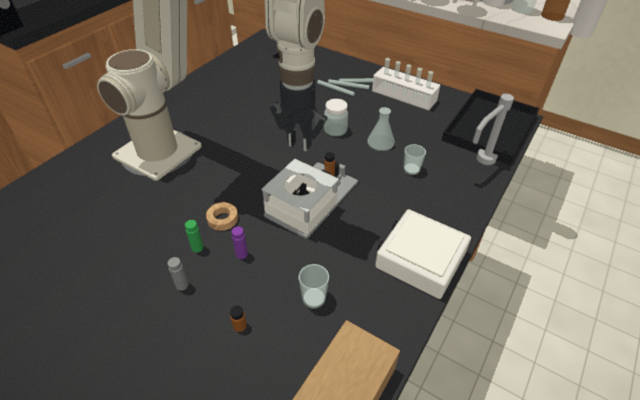

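I stood the tall amber bottle in the pocket, about 3.5 mm short of the seat, and let go. Then I turned the knob clockwise through the guard hole from about 0.14 to 1.42 rad, released it and handed the job in at about 19.5 s. No verdict came back.

**Bottle position:** the last wrist picture puts its axis about 15 mm from the stop face, so it touches the stop. It is within 2 mm of the pocket's middle line, with the cap at 102 mm as expected. It had moved 3.3 mm to the stop.

**Clamp force:** this is an estimate of about 10 to 12 N, because nothing measures it directly.
- Turning moment: it rose from about 0.295 to 0.46 N m, which is about 11 N.
- Pad travel: contact at roughly 1.20 to 1.22 rad gives 10.5 to 11.5 N.
- Scatter: the moment readings varied by about ±2 N. The last slow step read a little lower, at 0.435 N m (about 9 N).

**Everything else:** the force readings gave no sign of the fingers touching the guard plate. The other glassware looks unmoved in the last scene picture, and the gripper ended open about 12 cm above the guard, touching nothing.

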